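Pack the tap wrench and die stock back into the tap-and-die case

ROBOT

A 6-joint arm with a two-finger parallel gripper is mounted at the origin on the work surface. World frame = base frame: x ahead of the robot, y to its left, z up, the work surface at z = 0. Lengths are in mm, angles in rad, forces in N, time in s.
With the tool pointing down it reaches from about 275 to 825 mm from the base axis. Payload 5.2 kg.
Tool frame: the origin (TCP) lies midway between the tips of the shut fingers; the grasp point (between the pads) lies 19 mm behind it; z points along the fingers, y is the line along which they close (so a half turn about z gives the same grasp; the last joint's range is limited). The gripper opens to 93 mm and grips with 3 to 60 N. Pads are 15 mm wide; open, the fingers measure 128 mm over their backs; the gripper's body (75 mm by 188 mm) begins 65 mm behind the grasp point.
Start: joints at [-1.514, 0.259, 1.535, -0, 1.348, -0.203], TCP at [141.309, -531.542, 218.653] pointing down, gripper open.
Joint ranges: [-3.14, 3.14], [-0.91, 2.08], [0.19, 2.58], [-1.22, 4.36], [0.22, 2.71], [-3.12, 3.12]. Speed limits (rad/s): [2.57, 2.57, 3.14, 3.14, 3.14, 3.14].

INTERFACE

Orientations are given as a 3x3 rotation matrix whose columns are the frame's x, y, z axes.
In Python, from station import r gives the robot as it stands. Calls block until the motion is done:
- r.goto(position, orientation): joint-space move of the TCP to a pose.
- r.servo_line(position, ori=None, max_speed=150): straight line of the TCP; ori=None keeps the orientation; max_speed is the mean speed in mm/s.
- r.goto_joints(angles): joint-space move.
- r.command_gripper(opening, newtons=None): finger opening in mm; newtons is the grip in N (None keeps the last); returns when the fingers have stopped.
- r.dwell(seconds).
- r.solve_ik(position, orientation): joint angles nearest the present ones, or None.
- r.state(): the state.
- r.get_image(name): name is "side" or "top" or "wrist"; returns a dict with "frame" (420x560x3 uint8, blue, green, red), "depth" (420x560 float32, mm along the optical axis (not along the pixel's ray), 0 where there is no reading), "fx", "fy", "cx", "cy" (pixels), "rvec" (rotation vector, rad) and "tvec" (3), from world to camera coordinates, as OpenCV has them; the wrist camera has in their place "hand_eye" (4x4, takes a point from camera to tool coordinates, whose origin is the TCP and whose axes are the flange's). Camera axes: x right, y down, z forward; pixel columns grow to the right and rows downward; lengths in mm; the calibration is good to about 2 mm. A picture is of the moment at which its call begins: read the wrist's pose just before it.
A pose or a line that the arm cannot do raises r.MotionError and nothing moves.
- r.finish_job(): hands the job in; it is judged then, once.
Trained networks look in the newest picture that a camera, given by its name, has taken for a name from the list of things; names that differ only in an ending like _2 or _b are one class to them, and where a whole thing is asked for, a point or a joint stands for the part that bears it (a point fixed in the world has none). Each returns a list of dicts, best first, with "p" (0 to 1); they miss things now and then, are a little off and sometimes report something else, mostly with a low value. They report only what shows in the picture. A call takes as long as a camera call. They do not tell look-alikes from the thing itself.
- r.silhouettes(thing, camera): "mask" (420x560 bool, what is visible of it) and "extent" ([left, top, right, bottom] as shares, 0 to 1, of the picture: columns of its width, rows of its height, round what is visible of it).
- r.landmark_of(thing, camera): "xy" ([column, row] as shares, 0 to 1, of the picture: columns of its width, rows of its height: a listed point, or the origin of a listed thing).
The state is a dict: "time": time; "joint_pos": joint angles; "dq": joint speeds; "tau": joint torques, N m; "tool_pos": TCP position; "ee_rot": TCP orientation; "contact_force": force on the tool from outside, world axes, zero at the start; "wrist_torque": the same for the moment, N m; "opening": finger opening in mm; "grip_force": force on a finger pad.
Only numpy, scipy, OpenCV 4.12 (cv2) and the standard library are available. Lean on these libraries where they do the work, as an engineer would, in place of code of your own. Each camera call takes 0.05 s, during which the arm holds its last target. There are 200 camera calls.

TASK

Pack up the tap-and-die case: take the T-handle tap wrench out of the wooden tool block and lay it fully home in its deep T-shaped nest, then lay the die stock, which crosses over the wrench, fully home in its own nest on top. Set them down rather than dropping them, and leave the other tools and workpieces on the bench where they are.

Things in the scene. Friction and masses are not known exactly. Their poses are not given: they have to be found in the camera images.
- case: Open black plastic tap-and-die case, fixed, 220 (x) x 280 (y) x 42 mm high, latches on its -x side, flat lid folded back on the bench beyond +x (to 336 mm from the origin, 22 mm high). Top of its grey insert is 38 mm above the bench; taps and dies fixed in it rise 5 mm more. Origin: centre of the underside, z up.
- wrench_nest (a point): Where the wrench's origin lies when fully home: 18 mm above the bench, at x -2, y -70 mm of the case, axes as the case's. The wrench lies flat, knob to the case's -x, nose to +x, bar along y. Barrel channel 26 mm wide, floor 8 mm above the bench; bar channel 15 mm wide, floor 12 mm above the bench (3 mm play each way). No room for fingers beside knob or nose.
- wrench_recess (a point): Centre of the finger recess beside the wrench's barrel, same point as wrench_nest: 40 mm long in the case's x, reaching 48 mm to each side in y, floor 8 mm above the bench. The barrel is let down here with the fingers closing along the case's y.
- stock_nest (a point): Where the stock's origin lies when fully home: 26 mm above the bench, at x +35, y 0 mm of the case, axes as the case's; arms along the case's y, either way round. Channel for the arms 16 mm wide, 9 mm deep; pocket for the head 44 mm square (3 mm play each way). An arm crosses 2 to 4 mm above the wrench's barrel, so the wrench must be home first.
- stock_recess (a point): Same point as stock_nest: finger recesses run 70 mm from it to the case's +x and -x, 34 mm wide in y, floor 16 mm above the bench, so that the head can be let down gripped across x.
- wrench: Steel T-handle tap wrench, 0.2 to 0.4 kg, 142 mm long, along its own z. From the nose: chuck nut 20 mm diameter x 32 mm, barrel 16 x 66, head 20 x 16, knurled top knob 20 x 28. Cross bar 9 mm diameter, 90 mm long, along its y at z +34 mm; knob from z +42 to +70 mm. Origin on the axis at the balance point, 72 mm from the nose. Starts upright in the block; lying on the bench the origin is 10 mm up.
- stand: Wooden tool block, fixed, 100 x 100 x 100 mm; origin: centre of its underside, z up. The wrench stands loosely in its central hole, 24.5 mm wide, 85 mm deep, with head, bar and knob above the block. Drill shanks and punches fixed near its edges rise 14 mm above its top. The bench in front of it, towards the robot, is clear.
- stock: Steel die stock, 0.2 to 0.45 kg: round head 38 mm diameter, 18 mm thick, and two straight arms 10 mm diameter along its own y, 224 mm overall. Lies flat on the bench to the left or right of the case. Origin: centre of the head's underside (it balances there); z up; arms' axis 9 mm above the origin.
- spanner: Adjustable spanner, steel, 218 mm long, up to 45 mm wide, 12 mm high, lying flat on the side of the case where the stock is not. Leave it alone. Origin on its underside near mid-length, long axis y (jaws at +y).
- frame: Rusty steel workpiece frame with two windows, 150 x 100 x 12 mm, flat on the bench at the far right. Leave it alone. Origin: centre of its underside.
- chisel: Cold chisel, dark steel, 120 x 12 x 12 mm, lying flat beyond the tool block. Leave it alone. Origin: centre of its underside.
- oil_can: Aluminium oil can with a spout, 60 mm diameter, 150 mm high, at the far left. Leave it alone. Origin: centre of its underside.
- chuck_key: Small T-shaped drill chuck key, 86 x 70 x 18 mm, lying at the back right. Leave it alone. Origin: on the bench below its shank.
- screwdriver: Screwdriver, 200 mm long, lying at the near right. Leave it alone. Origin: underside, at mid-length.
There are look-alikes about, which are no part of the job. Leave any green look-alike of the stock alone.

How it is judged:
By the outcome, as a careful person would: the job done as asked, in the order asked, and still so for the second after the job is handed in, with the robot touching nothing.
It also fails if it takes over 72 s, if anything falls off the work surface, if the arm or the gripper's body presses on something with over 40 N, if the wrist force passes 120 N, or if a joint passes its speed limit or range.

## Working session

There is one attempt and no reset: what is moved stays moved. The work goes in short steps, each a Python script; the robot and the scene stay as the last script left them, time stands still between calls to the robot, and variables do not carry over. Pictures are saved under pics/ and viewed, at most 13 in all, crops included, and the job is handed in when it is done.

```bash
ls; mkdir -p pics; cat > h.py <<'E'
import numpy as np, cv2
from station import r
def cam(name):
    s=r.state(); im=r.get_image(name)
    K=np.array([[im['fx'],0,im['cx']],[0,im['fy'],im['cy']],[0,0,1]])
    if 'hand_eye' in im:
        T=np.eye(4);T[:3,:3]=np.array(s['ee_rot']);T[:3,3]=s['tool_pos'];M=T@np.array(im['hand_eye'])
    else:
        R=cv2.Rodrigues(np.array(im['rvec'],float))[0];M=np.eye(4);M[:3,:3]=R.T;M[:3,3]=-R.T@np.array(im['tvec']).ravel()
    im['K']=K;im['M']=M
    return im
def cloud(im):
    d=im['depth'];v,u=np.mgrid[:420,:560]
    P=np.stack([(u-im['cx'])/im['fx']*d,(v-im['cy'])/im['fy']*d,d],-1)
    W=P@im['M'][:3,:3].T+im['M'][:3,3]; W[d<=0]=np.nan
    return W
def onplane(im,uv,z):
    ray=im['M'][:3,:3]@np.array([(uv[0]-im['cx'])/im['fx'],(uv[1]-im['cy'])/im['fy'],1]);o=im['M'][:3,3]
    return o+ray*(z-o[2])/ray[2]
def down(yaw):  # tool y axis at angle yaw in the world
    y=np.array([np.cos(yaw),np.sin(yaw),0]);z=np.array([0,0,-1.]);return np.stack([np.cross(y,z),y,z],1)
E
cat > a.py <<'E'
from h import *
for c in ['top','side']:
    im=cam(c);cv2.imwrite(f'pics/{c}0.png',im['frame']);W=cloud(im);np.save(f'{c}.npy',W)
    import pickle;pickle.dump(im,open(f'{c}.pkl','wb'))
    print(c,im['M'][:3,3].round())
    for t in ['case','stand','wrench','stock','spanner']:
        for k in r.silhouettes(t,c)[:3]:
            m=k['mask'];e=np.array(k['extent'])*[560,420,560,420]
            print(' ',t,round(k['p'],2),e.round(),np.nanmedian(W[m],0).round(),np.nanmax(W[m][:,2]).round() if m.any() else '')
    for t in ['case','stand','wrench','stock','wrench_nest','stock_nest']:
        for k in r.landmark_of(t,c)[:3]:
            uv=np.array(k['xy'])*[560,420];print('  lm',t,round(k['p'],2),uv.round(1),onplane(im,uv,{'wrench_nest':18,'stock_nest':26}.get(t,0)).round(1))
print(r.state()['time'], np.array(r.state()['ee_rot']).round(2).tolist(), r.state()['opening'])
E
python3 a.py
```

```text
pics
top [ 409.  -49. 1203.]
  case 0.72 [215.  62. 350. 243.] [632. -75.  13.] 48.0
  stand 0.72 [214.  63. 346. 238.] [631. -75.  14.] 48.0
  stand 0.6 [125. 137. 182. 186.] [601. 243.  98.] 160.0
  stand 0.44 [ 93. 170. 104. 246.] [492. 419.  14.] 23.0
  wrench 0.78 [136. 148. 163. 170.] [607. 251. 126.] 160.0
  stock 0.83 [ 90. 170. 107. 250.] [493. 419.  14.] 23.0
  stock 0.58 [123. 272. 163. 345.] [222. 296.  14.] 27.0
  stock 0.35 [216.  65. 350. 240.] [633. -74.  13.] 48.0
  spanner 0.83 [394. 153. 411. 230.] [ 509. -406.    9.] 17.0
  lm case 0.89 [285.1 192.1] [525.6 -84.9   0. ]
  lm stand 0.77 [159.6 166.2] [605.1 257.8   0. ]
  lm stand 0.72 [284.6 180.7] [557.1 -84.3   0. ]
  lm stand 0.64 [165.7 116.7] [742.6 239.9   0. ]
  lm wrench 0.59 [152.5 157.4] [629.8 277.1   0. ]
  lm stock 0.6 [145.1 303.5] [233.4 299.5   0. ]
  lm stock 0.57 [ 99.5 209.6] [489.6 422.2   0. ]
  lm wrench_nest 0.61 [313.8 187.1] [ 535.6 -162.3   18. ]
  lm wrench_nest 0.15 [161.6 165.3] [604.4 247.7  18. ]
  lm stock_nest 0.72 [287.  174.3] [571.  -90.5  26. ]
side [442. 873. 657.]
  case 0.62 [123. 192. 303. 276.] [631. -43.  20.] 47.0
  stand 0.66 [174. 270. 233. 349.] [604. 295.  90.] 121.0
  wrench 0.63 [187. 263. 213. 292.] [610. 262. 131.] 160.0
  stock 0.94 [188. 382. 327. 408.] [492. 424.  15.] 23.0
  stock 0.37 [255. 153. 296. 168.] [ 501. -535.   12.] 17.0
  spanner 0.52 [238. 172. 295. 182.] [ 500. -401.   11.] 16.0
  lm case 0.89 [256.4 232.4] [528.6 -85.7   0. ]
  lm stand 0.86 [206.  324.9] [609.2 253.3   0. ]
  lm wrench 0.77 [199.8 292.2] [640.  155.5   0. ]
  lm wrench 0.32 [151.3 384.2] [682.8 395.9   0. ]
  lm stock 0.96 [400.7 346.3] [221.  299.8   0. ]
  lm stock 0.79 [257.1 399.5] [492.3 421.5   0. ]
  lm wrench_nest 0.96 [252.4 212.1] [ 544.9 -161.8   18. ]
  lm stock_nest 0.66 [240.4 225.5] [570.6 -79.7  26. ]
1.2 [[0.97, 0.26, -0.0], [0.26, -0.97, 0.0], [-0.0, -0.0, -1.0]] 92.9095602470151
```

```bash
python3 - <<'E'
import cv2
a=cv2.imread('pics/top0.png');cv2.imwrite('pics/top1.png',cv2.resize(a,(800,600),interpolation=cv2.INTER_CUBIC))
l=cv2.resize(a[150:260,70:200],(400,338),interpolation=cv2.INTER_CUBIC)
m=cv2.resize(a[250:360,70:200],(400,338),interpolation=cv2.INTER_CUBIC)
cv2.imwrite('pics/crop1.png',cv2.hconcat([l,m]))
E
```

```text
(no output)
```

View pics/top1.png

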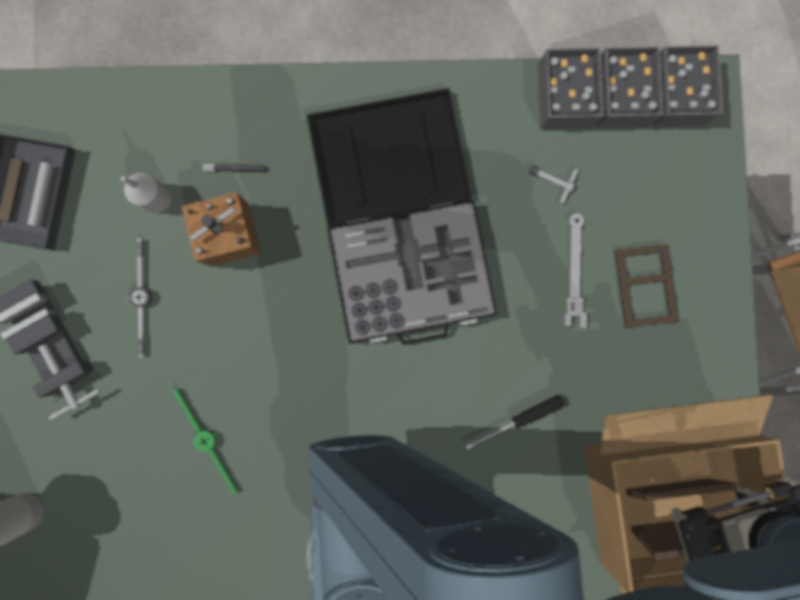

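View pics/crop1.png

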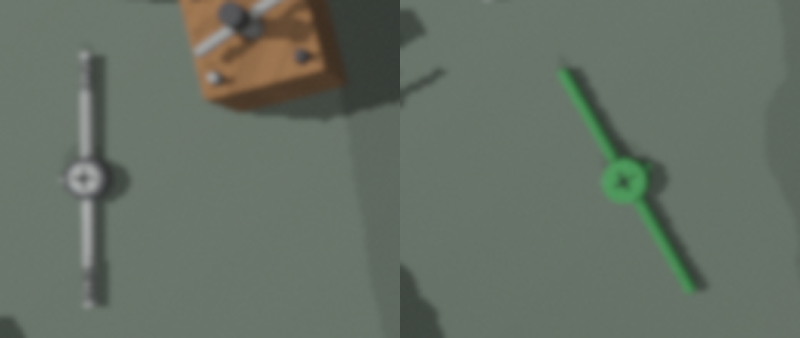

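The steel die stock is at (98,208) in the 560-px top view and the green look-alike is at (142,308). The grey steel one fits the description, and the enlarged crop confirms it. The spanner is to the right of the case, which is consistent. Next I'll refine poses and check IK.

```bash
cat >> h.py <<'E'
def rect(P):
    (c,s,a)=cv2.minAreaRect(P[:,:2].astype(np.float32)); return np.round(c,1),np.round(s,1),round(a,1)
def near(W,c,R,z0,z1):
    P=W.reshape(-1,3);P=P[~np.isnan(P[:,0])]
    return P[(np.hypot(P[:,0]-c[0],P[:,1]-c[1])<R)&(P[:,2]>z0)&(P[:,2]<z1)]
def axis(P):
    c=P[:,:2].mean(0);w,v=np.linalg.eigh(np.cov((P[:,:2]-c).T));d=v[:,1];return c.round(1),round(float(np.degrees(np.arctan2(d[1],d[0]))),1),np.ptp((P[:,:2]-c)@d).round(1)
def hor(yaw,pitch):  # tool z heading yaw, pitched down by pitch; tool y horizontal
    z=np.array([np.cos(yaw)*np.cos(pitch),np.sin(yaw)*np.cos(pitch),-np.sin(pitch)]);y=np.array([-np.sin(yaw),np.cos(yaw),0]);return np.stack([np.cross(y,z),y,z],1)
E
python3 - <<'E'
from h import *
for c in ['top','side']:
    W=np.load(c+'.npy');print(c)
    P=near(W,(527,-85),200,30,60);print(' case',rect(P),len(P),np.median(P[:,2]))
    P=near(W,(605,252),85,85,106);print(' stand',rect(P),len(P),np.median(P[:,2]))
    P=near(W,(605,252),60,117,127);print(' bar',axis(P),len(P)); 
    P=near(W,(605,252),40,140,175);print(' knob',P.mean(0).round(1),P[:,2].max(),len(P))
    P=near(W,(492,421),130,6,40);print(' stock',axis(P),rect(P),len(P))
    P=near(W,(492,421),24,12,40);print(' head',rect(P),P.mean(0).round(1))
for g in [(605,252)]:
  for yaw in np.radians([10,20,30,37,45]):
    for p in np.radians([0,15,30,45]):
        R=hor(yaw,p);
        o=[]
        for s in (1,-1):
            R2=R*np.array([s,s,1])
            o.append([ r.solve_ik(list(np.array([g[0],g[1],z])+8*R[:,2]-b*R[:,2]),R2) is not None for z,b in ((143,0),(143,60),(250,0))])
        print(np.degrees([yaw,p]).round(),o)
E
```

```text
top
 case (array([528.1, -92.6]), array([228.6, 280.9]), 9.6) 6722 37.94084421098944
 stand (array([609.8, 253.8]), array([101.9, 101.7]), 13.4) 1378 99.1006940037928
 bar (array([608.4, 253.6]), 124.6, np.float64(88.9)) 107
 knob [608.7 252.1 154. ] 159.95425535275285 74
 stock (array([493.1, 418.5]), -179.3, np.float64(222.1)) (array([501.9, 392.9]), array([213.4, 190.9]), 18.1) 450
 head (array([492.9, 420.6]), array([37.9, 36.8]), 50.0) [492.9 420.4  17.2]
side
 case (array([531.1, -92.2]), array([229.4, 289.3]), 9.7) 4403 39.8076298978184
 stand (array([610.8, 255. ]), array([100. , 104.2]), 13.5) 1858 100.99798748558669
 bar (array([605.5, 265.5]), 126.6, np.float64(90.3)) 123
 knob [609.8 258.7 153. ] 160.20139655584035 138
 stock (array([491. , 424.5]), -178.9, np.float64(223.0)) (array([495., 425.]), array([ 41.5, 221.9]), 84.3) 1148
 head (array([493.6, 422.9]), array([39. , 40.1]), 51.1) [493.5 424.4  18.3]
[10.  0.] [[True, True, True], [True, True, True]]
[10. 15.] [[True, True, True], [True, True, True]]
[10. 30.] [[True, True, False], [True, True, False]]
[10. 45.] [[F
[... 163 characters left out ...]
 True, True], [True, True, True]]
[20. 45.] [[False, False, True], [False, False, True]]
[30.  0.] [[True, True, True], [True, True, True]]
[30. 15.] [[True, True, True], [True, True, True]]
[30. 30.] [[True, True, True], [True, True, True]]
[30. 45.] [[True, True, True], [True, True, True]]
[37.  0.] [[True, True, True], [True, True, True]]
[37. 15.] [[True, True, True], [True, True, True]]
[37. 30.] [[True, True, True], [True, True, True]]
[37. 45.] [[True, True, True], [True, True, True]]
[45.  0.] [[True, True, True], [True, True, True]]
[45. 15.] [[True, True, True], [True, True, True]]
[45. 30.] [[True, True, True], [True, True, True]]
[45. 45.] [[True, True, True], [True, True, True]]
```

```bash
cat > look.py <<'E'
from h import *
import pickle
s=r.state();im=cam('wrist');H=np.array(im['hand_eye']);print(H.round(2).tolist(),im['fx'])
def look(xy,zt,yaw,n):
    R=down(yaw)
    p=np.array([xy[0],xy[1],0])-R@np.array([H[0,3],H[1,3],0])
    # correct for tilted camera axis
    a=R@H[:3,2]; h=zt-H[2,3]; p[:2]-=a[:2]/-a[2]*h; p[2]=zt
    for q in (R,R*np.array([-1,-1,1])):
        try: r.goto(list(p),q);break
        except r.MotionError as e: print(e)
    r.dwell(.3);im=cam('wrist');cv2.imwrite(f'pics/{n}.png',im['frame']);pickle.dump(im,open(n+'.pkl','wb'));np.save(n+'.npy',cloud(im));print(n,r.state()['time'],np.array(r.state()['tool_pos']).round(1),r.state()['joint_pos'])
if __name__=='__main__':
    look((535,-88),330,np.radians(99.7),'wc')
E
python3 look.py
```

```text
[[-0.0, -0.97, -0.25, 67.3], [1.0, -0.0, 0.0, -1.38], [-0.0, -0.25, 0.97, -166.83], [0.0, 0.0, 0.0, 1.0]] 293.43230842623996
wc 3.6167 [476.4 -97.1 329.9] [-4.30853156e-01  8.84283251e-02  1.47549908e+00 -4.14511094e-05
  1.57790225e+00 -2.17013944e+00]
```

View pics/wc.png

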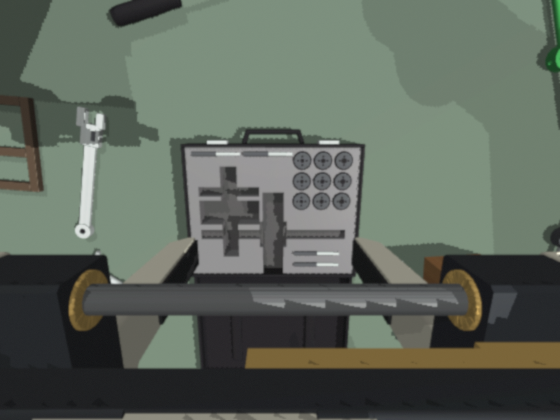

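```bash
cat > fit.py <<'E'
from h import *
from scipy.optimize import minimize
def low(q):
    x,y=q[:,0],q[:,1]
    b=lambda x0,x1,y0,y1:(x>x0)&(x<x1)&(y>y0)&(y<y1)
    return b(-75,73,-83,-57)|b(-43.5,-28.5,-118,-22)|b(-22,18,-118,-22)|b(27,43,-115,115)|b(13,57,-22,22)|b(-35,105,-17,17)
def fit(n):
    P=near(np.load(n+'.npy'),(534,-90),230,-5,60)
    zi=np.median(P[(P[:,2]>33)&(P[:,2]<43),2])
    def cost(p):
        c,s=np.cos(p[2]),np.sin(p[2]);d=P[:,:2]-p[:2];q=np.stack([c*d[:,0]+s*d[:,1],-s*d[:,0]+c*d[:,1]],1)
        i=(abs(q[:,0])<100)&(abs(q[:,1])<130)
        L=P[i,2]<zi-5
        return np.mean(L!=low(q[i]))
    best=min(((cost((x,y,a)),x,y,a) for x in np.arange(524,546,2) for y in np.arange(-100,-79,2) for a in np.radians([8.5,9.5,10.5])))
    m=minimize(cost,best[1:],method='Nelder-Mead',options=dict(initial_simplex=np.array(best[1:])+np.array([[0,0,0],[3,0,0],[0,3,0],[0,0,.02]])))
    near_=[(x,y,a) for x in np.arange(-4,4.1,.5) for y in np.arange(-4,4.1,.5) for a in np.radians([-.8,-.4,0,.4,.8])]
    C=np.array([cost(m.x+np.array(k)) for k in near_]);w=np.argsort(C)[:15]
    print(n,'zi',zi.round(1),m.x[:2].round(1),np.degrees(m.x[2]).round(2),round(m.fun,4),best[0], 'avg',(m.x+np.mean(np.array(near_)[w],0)).round(3))
for n in ('top','wc'): fit(n)
E
python3 fit.py; python3 - <<'E'
from h import *
import pickle
W=np.load('wc.npy');P=near(W,(534,-90),190,32,60);print(rect(P))
im=pickle.load(open('wc.pkl','rb'))
for t,z in (('wrench_nest',18),('stock_nest',26),('case',0)):
    for k in r.landmark_of(t,'wrist')[:1]: print(t,k['p'],onplane(im,np.array(k['xy'])*[560,420],z).round(1))
E
```

```text
top zi 37.9 [529.1 -92.6] 9.67 0.0282 0.03755997258396162 avg [ 5.29275e+02 -9.27080e+01  1.70000e-01]
wc zi 39.1 [529.3 -91.2] 9.91 0.0231 0.030636292223095052 avg [ 5.29679e+02 -9.11910e+01  1.73000e-01]
(array([526.6, -91.1]), array([223.3, 280.6]), 9.6)
wrench_nest 0.81 [ 538.  -161.1   18. ]
stock_nest 0.66 [ 535.9 -161.4   26. ]
case 0.86 [523.8 -89.7   0. ]
```

```bash
cat > pre.py <<'E'
from h import *
yaw=np.radians(35);R0=hor(yaw,0);K=np.array([609.3,253.3,146])
q0=np.array(r.state()['joint_pos'])
best=None
for sg in (1,-1):
    R=R0*np.array([sg,sg,1]); a=r.solve_ik(list(K-150*R[:,2]+[0,0,100]),R); b=r.solve_ik(list(K-90*R[:,2]),R);c=r.solve_ik(list(K+8.5*R[:,2]+[0,0,110]),R)
    print(sg,a,b,c)
    if a is not None and b is not None and c is not None and (best is None or abs(b[5])<abs(best[0][5])): best=(b,R)
R=best[1];np.save('Rw.npy',R)
r.goto(list(K-150*R[:,2]+[0,0,100]),R)
r.servo_line(list(K-90*R[:,2]),max_speed=150);r.dwell(.2)
im=cam('wrist');cv2.imwrite('pics/wp.png',im['frame']);W=cloud(im);np.save('wp.npy',W)
for c in ('wrist',):
    for k in r.silhouettes('wrench',c)[:2]:
        m=k['mask'];P=W[m];P=P[~np.isnan(P[:,0])];print(k['p'],P.mean(0).round(1),P.min(0).round(1),P.max(0).round(1))
P=near(W,K,40,132,170);print('knob',P.mean(0).round(1),len(P),'lateral',((P[:,:2]-K[:2])@R[:2,1]).min(),((P[:,:2]-K[:2])@R[:2,1]).max(),P[:,2].max())
P=near(W,K,60,116,126);print('bar',axis(P),len(P))
print(r.state()['time'],r.state()['tool_pos'],r.state()['joint_pos'])
E
python3 pre.py
```

```text
1 None None [-0.20422698  0.52222577  2.4022941   2.31465699  1.42255153  1.72995101]
-1 None None [-0.20422698  0.52222577  2.4022941   2.31465699  1.42255153 -1.41164165]Traceback (most recent call last):
  File "pre.py", line 9, in <module>
    R=best[1];np.save('Rw.npy',R)
      ~~~~^^^
TypeError: 'NoneType' object is not subscriptable
```

```bash
python3 - <<'E'
from h import *
K=np.array([609.3,253.3,146])
f=lambda p,R:(lambda a:None if a is None else np.round(a,2).tolist())(r.solve_ik(list(p),R))
for y in (25,35,45):
  for p in (0,15,30,45,60):
    R=hor(np.radians(y),np.radians(p))
    print(y,p,'back120',f(K-112*R[:,2]+[0,0,0],R),'\n   at',f(K+8.5*R[:,2],R),'\n   up',f(K+8.5*R[:,2]+[0,0,110],R))
E
```

```text
25 0 back120 None 
   at [-0.03, 0.9, 2.43, 2.67, 1.74, 1.49] 
   up [-0.03, 0.52, 2.44, 2.67, 1.41, 1.65]
25 15 back120 None 
   at [-0.01, 0.58, 2.42, 2.67, 1.18, 1.64] 
   up [-0.01, 0.23, 2.36, 2.53, 0.82, 1.89]
25 30 back120 [-0.14, 0.0, 2.47, 2.06, 0.57, 2.26] 
   at [0.03, 0.34, 2.29, 2.5, 0.6, 1.92] 
   up [0.03, 0.08, 2.18, 1.93, 0.37, 2.55]
25 45 back120 [-0.0, -0.06, 2.17, 0.82, 0.42, -2.67] 
   at [0.09, 0.24, 2.1, 1.4, 0.24, 3.06] 
   up [0.09, 0.07, 1.97, 0.62, 0.42, -2.4]
25 60 back120 [0.1, 0.04, 1.86, 0.24, 0.76, -2.04] 
   at [0.15, 0.27, 1.87, 0.3, 0.51, -2.08] 
   up [0.15, 0.15, 1.72, 0.21, 0.77, -1.97]
35 0 back120 None 
   at [-0.2, 0.88, 2.38, 2.32, 1.66, 1.48] 
   up [-0.2, 0.52, 2.4, 2.31, 1.42, 1.73]
35 15 back120 None 
   at [-0.18, 0.58, 2.38, 2.31, 1.18, 1.71] 
   up [-0.18, 0.25, 2.32, 2.14, 0.94, 2.06]
35 30 back120 [-0.37, 0.05, 2.42, 1.66, 0.8, 2.37] 
   at [-0.1, 0.35, 2.26, 2.08, 0.7, 2.1] 
   up [-0.1, 0.1, 2.16, 1.63, 0.6, 2.66]
35 45 back120 [-0.16, -0.03, 2.14, 0.96, 0.64, -3.02] 
   at [-0.01, 0.26, 2.08, 1.31, 0.44, 2.96] 
   up [-0.01, 0.09,
[... 166 characters left out ...]
]
45 0 back120 [-0.71, 0.93, 2.47, 1.65, 1.59, 1.32] 
   at [-0.32, 0.86, 2.3, 2.04, 1.58, 1.56] 
   up [-0.32, 0.54, 2.31, 2.02, 1.44, 1.83]
45 15 back120 [-0.65, 0.47, 2.47, 1.65, 1.29, 1.79] 
   at [-0.29, 0.59, 2.29, 1.99, 1.19, 1.81] 
   up [-0.29, 0.29, 2.24, 1.84, 1.07, 2.17]
45 30 back120 [-0.48, 0.14, 2.31, 1.43, 0.99, 2.39] 
   at [-0.2, 0.38, 2.2, 1.76, 0.83, 2.22] 
   up [-0.2, 0.15, 2.1, 1.45, 0.81, 2.67]
45 45 back120 [-0.27, 0.04, 2.08, 0.97, 0.84, 3.06] 
   at [-0.09, 0.29, 2.03, 1.21, 0.62, 2.88] 
   up [-0.09, 0.13, 1.9, 0.9, 0.77, -3.0]
45 60 back120 [-0.06, 0.09, 1.8, 0.48, 0.94, -2.65] 
   at [0.03, 0.3, 1.83, 0.56, 0.7, -2.7] 
   up [0.03, 0.18, 1.68, 0.44, 0.93, -2.53]
```

```bash
python3 - <<'E'
from h import *
K=np.array([609.3,253.3,145])
f=lambda p,R:(lambda a:None if a is None else np.round(a,2).tolist())(r.solve_ik(list(p),R))
F=np.array([-1,-1,1])
for p in (50,55,60):
    p_=np.radians(p);R=hor(np.radians(35),p_)*F;z=R[:,2]
    print(p,'pick',f(K-90*z,R),f(K+6*z,R),f(K+6*z+[0,0,115],R))
    for h in (70,90,110):
      for x,y in ((370,200),(390,200),(400,160)):
        R=hor(np.radians(h),p_+np.pi/2)*F;z=R[:,2];L=np.array([x,y,10.5])
        print('  lay',h,x,y,f(L+6*z,R),f(L+6*z+[0,0,180],R))
R=down(np.radians(0));print('regrasp',f([390,142,3],R),f([390,142,3],R*F))
R=down(np.radians(99.8));print('nest',f([539.2,-161.3,10],R),f([539.2,-161.3,10],R*F))
E
```

```text
50 pick [-0.07, 0.04, 2.04, 0.76, 0.63, 0.36] [0.02, 0.25, 2.01, 0.96, 0.45, 0.19] [0.02, 0.09, 1.86, 0.61, 0.67, 0.59]
  lay 70 370 200 [0.61, 0.81, 1.55, -0.46, 1.55, 1.16] [0.61, 0.58, 1.46, -0.47, 1.84, 1.01]
  lay 70 390 200 [0.59, 0.83, 1.51, -0.47, 1.57, 1.13] [0.59, 0.6, 1.42, -0.49, 1.85, 0.99]
  lay 70 400 160 [0.53, 0.81, 1.56, -0.51, 1.52, 1.11] [0.53, 0.57, 1.48, -0.52, 1.8, 0.95]
  lay 90 370 200 [0.73, 0.76, 1.69, -0.62, 1.4, 1.07] [0.73, 0.5, 1.6, -0.61, 1.68, 0.87]
  lay 90 390 200 [0.7, 0.77, 1.66, -0.63, 1.41, 1.04] [0.7, 0.52, 1.57, -0.63, 1.68, 0.84]
  lay 90 400 160 [0.64, 0.75, 1.72, -0.68, 1.35, 1.03] [0.64, 0.48, 1.63, -0.66, 1.63, 0.81]
  lay 110 370 200 [0.82, 0.7, 1.87, -0.81, 1.22, 1.03] [0.82, 0.4, 1.78, -0.75, 1.49, 0.75]
  lay 110 390 200 [0.8, 0.7, 1.84, -0.83, 1.22, 1.0] [0.8, 0.42, 1.75, -0.77, 1.49, 0.72]
  lay 110 400 160 [0.73, 0.68, 1.91, -0.89, 1.16, 1.01] [0.73, 0.37, 1.82, -0.8, 1.43, 0.7]
55 pick [-0.02, 0.06, 1.95, 0.56, 0.7, 0.59] [0.05, 0.26, 1.94, 0.67, 0.51, 0.49] [0.05, 0.12, 1.79, 0.46, 0.75, 0.75]
  lay 70 370 200 [0.63, 0.87, 1.5, -
[... 1205 characters left out ...]
[0.77, 0.87, 1.61, -0.67, 1.54, 1.12] [0.77, 0.61, 1.56, -0.69, 1.79, 0.92]
  lay 90 390 200 [0.75, 0.89, 1.58, -0.69, 1.55, 1.09] [0.75, 0.62, 1.53, -0.71, 1.79, 0.89]
  lay 90 400 160 [0.69, 0.86, 1.65, -0.74, 1.49, 1.09] [0.69, 0.59, 1.6, -0.74, 1.73, 0.88]
  lay 110 370 200 [0.88, 0.81, 1.81, -0.87, 1.36, 1.11] [0.88, 0.51, 1.76, -0.84, 1.59, 0.85]
  lay 110 390 200 [0.85, 0.82, 1.78, -0.89, 1.36, 1.09] [0.85, 0.52, 1.73, -0.86, 1.58, 0.82]
  lay 110 400 160 [0.79, 0.8, 1.86, -0.95, 1.3, 1.12] [0.79, 0.48, 1.81, -0.9, 1.52, 0.82]
regrasp [0.08, 0.31, 2.11, -0.0, 0.72, 0.08] [0.08, 0.31, 2.11, -0.0, 0.72, -3.06]
nest [-0.49, 0.5, 1.74, -0.0, 0.9, -2.23] [-0.49, 0.5, 1.74, -0.0, 0.9, 0.91]
```

```bash
cat > pre.py <<'E'
from h import *
R=hor(np.radians(35),np.radians(50))*np.array([-1,-1,1]);K=np.array([609.3,253.3,145])
r.goto(list(K-110*R[:,2]),R);r.dwell(.2)
im=cam('wrist');cv2.imwrite('pics/wp.png',im['frame']);W=cloud(im);np.save('wp.npy',W)
P=near(W,K,30,134,170);l=(P[:,:2]-K[:2])@R[:2,1];print('knob',P.mean(0).round(1),len(P),'lateral',l.min().round(1),l.max().round(1),P[:,2].max())
P=near(W,K,60,119,128);print('bar',axis(P),len(P))
print(r.state()['time'],r.state()['tool_pos'],r.state()['joint_pos'],r.state()['contact_force'])
E
python3 pre.py
```

```text
knob [606.6 253.6 153. ] 516 lateral -11.8 8.2 159.79515131287982
bar (array([607.9, 254.3]), 124.9, np.float64(89.5)) 670
6.2 [551.51889409 212.60598018 229.34527164] [-0.09432157 -0.00676922  2.04521894  0.7325712   0.67232333  0.37966425] [ 0.40084574 -0.22161591  0.53112714]
```

View pics/wp.png

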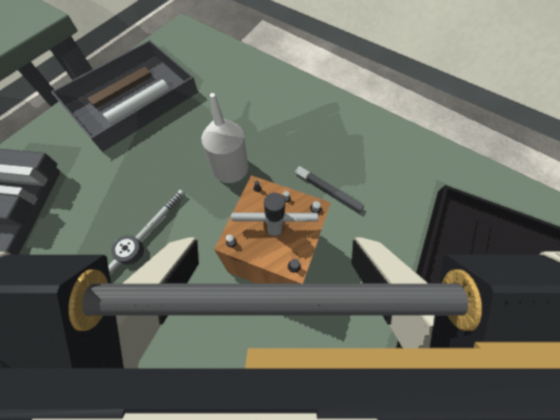

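```bash
cat > pick.py <<'E'
from h import *
R=hor(np.radians(35),np.radians(50))*np.array([-1,-1,1]);z=R[:,2];K=np.array([609.3,253.3,146])-1.2*R[:,1]
r.servo_line(list(K+6*z),max_speed=90)
r.command_gripper(0,40);s=r.state();print('grip',s['opening'],s['grip_force'],np.round(s['contact_force'],1),s['time'])
r.servo_line(list(K+6*z+[0,0,118]),max_speed=100);r.dwell(.1)
s=r.state();print('up',s['opening'],s['grip_force'],np.round(s['contact_force'],1),np.round(s['wrist_torque'],2),s['time'])
im=cam('side');cv2.imwrite('pics/lift.png',im['frame'][130:420,50:450])
E
python3 pick.py
```

```text
grip 18.860425797341808 39.997819662094116 [ 0.9 -0.6 -0.3] 8.7833
up 18.700654290853365 39.99370872974396 [ 0.7  0.4 -2. ] [-0.31  0.45 -0.06] 10.2167
```

View pics/lift.png

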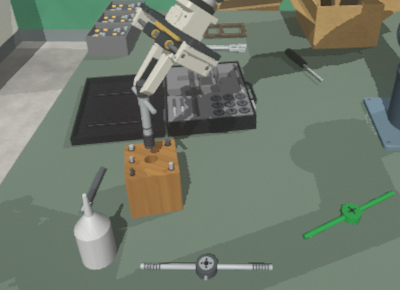

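```bash
cat > lay.py <<'E'
from h import *
F=np.array([-1,-1,1])
R=hor(np.radians(35),np.radians(50))*F;z=R[:,2];p=np.array(r.state()['tool_pos'])
r.servo_line(list(p+[0,0,25]),max_speed=120)
r.servo_line(list(p+[-150,-80,35]),max_speed=180)
R=hor(np.radians(90),np.radians(140))*F;z=R[:,2];L=np.array([380,200,10.5])
r.goto(list(L+6*z+[0,0,150]),R);r.dwell(.2)
s=r.state();print(np.round(s['tool_pos'],1),s['opening'],np.round(s['contact_force'],1),np.round(s['wrist_torque'],2),s['time'])
im=cam('side');W=cloud(im);cv2.imwrite('pics/tilt.png',im['frame'][180:420,150:450])
P=near(W,L[:2]-[0,40],130,60,230);P=P[P[:,1]<200];print('wrench pts',len(P))
for k in range(0,60,10):
    Q=P[(P[:,1]>200-140+k*2.2)&(P[:,1]<200-140+k*2.2+22)]
    if len(Q): print(np.median(Q,0).round(1))
E
python3 lay.py
```

```text
[380.5 194.4 157.5] 19.103376506409884 [-0.1 -0.4 -2.2] [ 0.8  -0.06  0.03] 13.075
wrench pts 21
[422.  177.  162.4]
```

View pics/tilt.png

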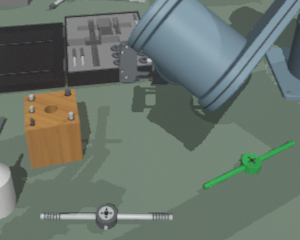

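```bash
cat > lay2.py <<'E'
from h import *
p=np.array(r.state()['tool_pos']);R=np.array(r.state()['ee_rot']);zt=10.5+6*R[2,2]
b=None
r.servo_line([p[0],p[1],zt+30],max_speed=120);r.dwell(.1);b=np.array(r.state()['contact_force'])
for d in (20,14,10,8,6,4.5,3,2,1,.2,-.5,-1):
    r.servo_line([p[0],p[1],zt+d],max_speed=40);s=r.state();f=np.array(s['contact_force'])-b
    if d<=10: print(d,f.round(1),np.round(s['wrist_torque'],2))
    if f[2]>8: break
r.dwell(.1);s=r.state();print(s['tool_pos'],np.round(s['contact_force'],1),s['time'])
E
python3 lay2.py
```

```text
10 [-0.1 -1.   0.2] [ 0.7  -0.08 -0.03]
8 [ 0.4 -0.8  0.1] [ 0.8  -0.05  0.02]
6 [-0.9 -0.4  0.6] [ 0.77 -0.08 -0.03]
4.5 [-0.6 -0.8  0.1] [ 0.8  -0.11  0.04]
3 [-0.1  0.1  0.7] [ 0.7  -0.14  0.07]
2 [-0.5  0.4  1.1] [ 0.54 -0.09  0.01]
1 [-0.9  1.3  6.2] [ 0.06 -0.04 -0.04]
0.2 [-1.7  1.7 10.9] [-0.3   0.13 -0.23]
[380.48013047 194.43882065   7.99322386] [-1.   3.6  8.4] 17.175
```

```bash
cat > rel.py <<'E'
from h import *
R=np.array(r.state()['ee_rot']);p=np.array(r.state()['tool_pos'])
r.command_gripper(26,40);r.command_gripper(60)
r.servo_line(list(p-90*R[:,2]),max_speed=150)
from look import look,H
look((380,150),260,0.0,'wl')
W=np.load('wl.npy')
P=near(W,(380,150),110,4,30);P=P[P[:,2]<26];print('all',rect(P),len(P))
Q=P[abs(P[:,0]-np.median(P[:,0]))<12];print('axis',axis(Q),Q[:,1].min(),Q[:,1].max())
for y in range(60,230,12):
    S=P[(P[:,1]>=y)&(P[:,1]<y+12)]
    if len(S): print(y,np.round([S[:,0].min(),S[:,0].max(),S[:,2].max()],1))
print([ (k['p'],np.round(k['xy'],3)) for k in r.landmark_of('wrench','wrist')[:2]],r.state()['time'])
E
python3 rel.py
```

```text
[[-0.0, -0.97, -0.25, 68.09], [1.0, 0.0, -0.0, -0.96], [0.0, -0.25, 0.97, -167.45], [0.0, 0.0, 0.0, 1.0]] 293.43230842623996
wl 20.3417 [380.9 191.4 258.7] [ 2.02793960e-01  5.45557981e-03  1.73323191e+00 -2.22864389e-04
  1.40606940e+00  2.01228116e-01]
all (array([368.4, 144.1]), array([139. ,  85.7]), 70.9) 1484
axis (array([379.2, 145.1]), 90.1, np.float64(142.4)) 68.72959208119465 211.0982549301478
60 [370.3 388.4  21.7]
72 [370.2 388.4  21.9]
84 [370.3 388.4  22.1]
96 [370.3 388.3  23.1]
108 [371.9 386.7  20.4]
120 [371.9 386.7  20.3]
132 [371.9 386.6  19.9]
144 [371.9 386.5  19.7]
156 [372.  386.4  20.4]
168 [334.8 423.6  22. ]
180 [358.8 389.1  22.6]
192 [369.2 389.1  22.3]
204 [369.2 389.   22.3]
[(0.92, array([0.493, 0.514]))] 20.3917
```

View pics/wl.png

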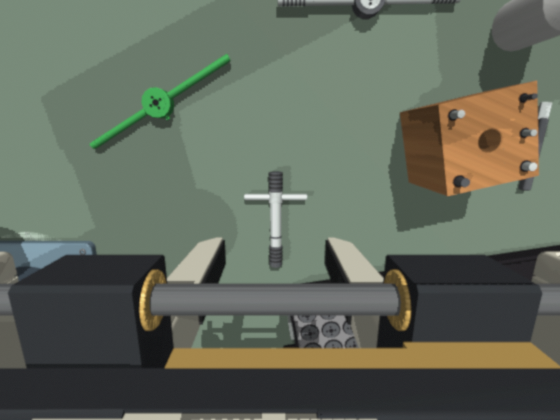

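```bash
cat > regrasp.py <<'E'
from h import *
R=down(0.0);c=[379.3,141.0]
r.goto([*c,60],R);r.servo_line([*c,2.5],max_speed=80)
r.command_gripper(0,35);s=r.state();print('grip',s['opening'],np.round(s['contact_force'],1),s['tool_pos'],s['time'])
r.servo_line([*c,130],max_speed=120)
N=[539.4,-161.1];R=down(0.172+np.pi/2)
r.goto([*N,130],R);r.servo_line([*N,62],max_speed=100);r.dwell(.2)
s=r.state();print(s['opening'],np.round(s['tool_pos'],1),np.round(s['contact_force'],1),s['time'],s['joint_pos'])
im=cam('wrist');W=cloud(im);np.save('wh.npy',W);cv2.imwrite('pics/wh.png',im['frame'])
from scipy.spatial.transform import Rotation
P=W.reshape(-1,3);P=P[~np.isnan(P[:,0])];d=P[:,:2]-N;c_,s_=np.cos(.172),np.sin(.172)
q=np.stack([c_*d[:,0]+s_*d[:,1],-s_*d[:,0]+c_*d[:,1],P[:,2]],1)
w=q[(abs(q[:,1])<60)&(abs(q[:,0])<90)&(q[:,2]>57)&(q[:,2]<85)]
print('held knob end x',w[abs(w[:,1])<12][:,0].min(),'expect -70'); b=w[(abs(w[:,0]+34)<8)];print('bar y',b[:,1].min(),b[:,1].max(),'x',b[abs(b[:,1])>20][:,0].mean(),'z',b[b[:,1]>25][:,2].mean(),b[b[:,1]<-25][:,2].mean())
E
python3 regrasp.py
```

```text
grip 14.756235569864796 [0.8 0.4 0.5] [379.52950805 141.01637851   2.55052656] 22.875
15.01525210446045 [ 539.9 -161.4   62.8] [ 0.6 -0.3 -2.2] 27.1167 [-4.88332491e-01  4.31171881e-01  1.70055917e+00 -7.04118910e-06
  1.00830370e+00 -2.23115094e+00]
held knob end x -69.12929765150186 expect -70
bar y -44.07181802573601 45.30783335956067 x -34.243778758836356 z 77.51279588318786 70.86680467716513
```

View pics/wh.png

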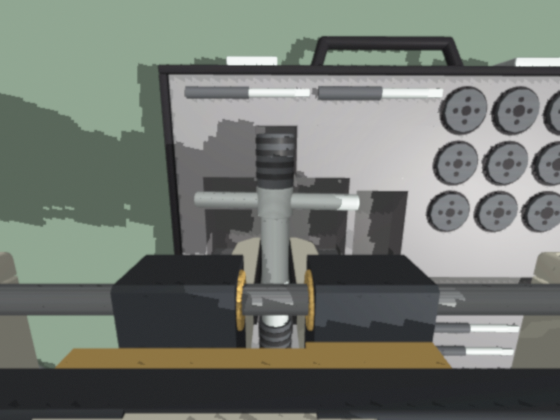

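```bash
cat > put.py <<'E'
from h import *
from scipy.spatial.transform import Rotation as Ro
N=np.array([539.4,-161.1]);R0=down(0.172+np.pi/2);cx=np.array([np.cos(.172),np.sin(.172),0])
R=Ro.from_rotvec(-np.radians(3.5)*cx).as_matrix()@R0
pos=lambda h:list(np.array([*N,h])+7.5*R[:,2])
r.servo_line(pos(65),R,max_speed=60);r.dwell(.1);b=np.array(r.state()['contact_force'])
for h in (50,40,32,26,23,21,20,19,18.3,17.6,17):
    r.servo_line(pos(h),R,max_speed=50);s=r.state();f=np.array(s['contact_force'])-b
    print(h,f.round(1),np.round(s['tool_pos'][2]-R[2,2]*7.5,1))
    if np.linalg.norm(f)>7: break
print(s['time'])
E
python3 put.py
```

```text
50 [ 0.4  1.3 -0.7] 49.4
40 [-0.   1.1  0.6] 39.5
32 [-0.7  1.1 -0.3] 31.5
26 [0.8 0.8 0.7] 25.6
23 [0.1 0.3 0.9] 22.8
21 [-0.6  0.1  0.1] 20.9
20 [-0.2  0.5  0.6] 20.0
19 [0.2 0.3 0.5] 18.9
18.3 [0.4 0.7 0.8] 18.3
17.6 [-2.1  1.5  6.5] 18.0
17 [-3.2  2.4 11. ] 18.0
30.6417
```

```bash
cat > rel2.py <<'E'
from h import *
from look import look
p=np.array(r.state()['tool_pos']);r.command_gripper(24,35);r.command_gripper(40)
r.servo_line([p[0],p[1],90],down(0.172+np.pi/2),max_speed=120);r.servo_line([p[0],p[1],160],max_speed=200)
im=cam('wrist');cv2.imwrite('pics/wn.png',im['frame']);P=cloud(im).reshape(-1,3);P=P[~np.isnan(P[:,0])];d=P[:,:2]-[539.4,-161.1];c_,s_=np.cos(.172),np.sin(.172)
q=np.stack([c_*d[:,0]+s_*d[:,1],-s_*d[:,0]+c_*d[:,1],P[:,2]],1)
def z(a,b,c,e): m=q[(q[:,0]>a)&(q[:,0]<b)&(q[:,1]>c)&(q[:,1]<e)];return (np.percentile(m[:,2],90).round(1),len(m)) if len(m) else None
print('knob top(28)',z(-66,-46,-3,3),'bar ends(22.5)',z(-36,-32,-44,-30),z(-36,-32,30,44),'insert(38)',z(-66,-50,25,50),'barrel(26)',z(0,22,-2,2))
r.command_gripper(70)
r.goto([493,360,260],down(-.172));look((492,421),230,0.0,'ws')
W=np.load('ws.npy')
P=near(W,(492,421),130,6,40);P=P[abs(P[:,1]-421)<30];print('stock',axis(P),rect(P),P[:,0].min(),P[:,0].max())
P=near(W,(492,421),26,13,40);P=P[P[:,2]>np.median(P[:,2])-4];print('head',rect(P),P.mean(0).round(1))
print([(k['p'],np.round(k['xy'],3)) for k in r.landmark_of('stock','wrist')[:2]],r.state()['time'])
R=down(np.pi/2)
f=lambda p,R:(lambda a:None if a is None else np.round(a,2).tolist())(r.solve_ik(list(p),R))
F=np.array([-1,-1,1])
print(f([493,421,3],R),f([493,421,3],R*F),'nest',f([563.8,-85.8,29],down(.172)),f([563.8,-85.8,29],down(.172)*F))
E
python3 rel2.py
```

```text
[[-0.0, -0.97, -0.25, 68.68], [1.0, -0.0, -0.0, 1.27], [0.0, -0.25, 0.97, -166.91], [0.0, 0.0, 0.0, 1.0]] 293.43230842623996
knob top(28) (np.float64(29.7), 120) bar ends(22.5) (np.float64(268.6), 1161) (np.float64(268.5), 1167) insert(38) (np.float64(39.7), 442) barrel(26) (np.float64(27.4), 83)
ws 36.925 [491.4 452.3 230.8] [ 5.77345555e-01  4.66244217e-01  1.20208652e+00 -9.65758235e-05
  1.47211722e+00  5.78751640e-01]
stock (array([492.1, 424.3]), -179.0, np.float64(223.8)) (array([492.7, 425.7]), array([222.6,  41.2]), 8.2) 380.9587159330204 604.6984510156407
head (array([492.1, 424.2]), array([37.3, 39.9]), 48.3) [492.8 423.8  18.9]
[(0.83, array([0.496, 0.49 ]))] 36.975
[0.54, 0.63, 1.52, -0.0, 0.99, -1.04] [0.54, 0.63, 1.52, -0.0, 0.99, 2.11] nest [-0.35, 0.49, 1.71, -0.0, 0.94, -0.52] [-0.35, 0.49, 1.71, -0.0, 0.94, 2.62]
```

View pics/wn.png

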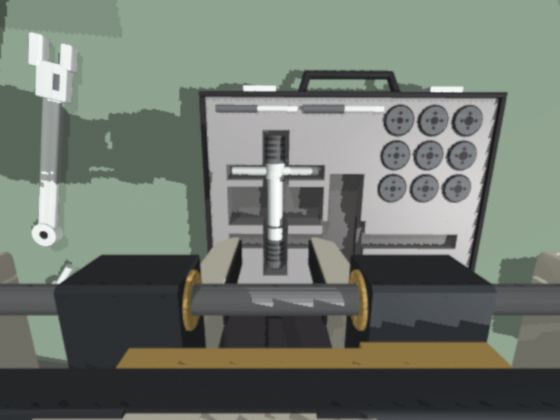

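```bash
cat > stock.py <<'E'
from h import *
R=down(np.radians(91.0));c=[492.7,423.2]
r.goto([*c,70],R);r.servo_line([*c,2.5],max_speed=80)
r.command_gripper(0,45);s=r.state();print('grip',s['opening'],np.round(s['contact_force'],1),np.round(s['tool_pos'],1),s['time'])
r.servo_line([*c,175],max_speed=130)
N=[563.9,-85.8];R=down(.172)
r.goto([*N,175],R);r.servo_line([*N,75],max_speed=110);r.dwell(.2)
s=r.state();T=np.array(s['tool_pos']);print(s['opening'],T.round(1),np.round(s['contact_force'],1),s['time'])
im=cam('wrist');W=cloud(im);np.save('wk.npy',W);cv2.imwrite('pics/wk.png',im['frame'])
P=W.reshape(-1,3);P=P[~np.isnan(P[:,0])];d=P[:,:2]-N;c_,s_=np.cos(.172),np.sin(.172)
q=np.stack([c_*d[:,0]+s_*d[:,1],-s_*d[:,0]+c_*d[:,1],P[:,2]],1)
a=q[(abs(q[:,0])<22)&(abs(q[:,1])<130)&(abs(q[:,1])>30)&(q[:,2]>72)&(q[:,2]<98)]
for sg in (1,-1):
    b=a[a[:,1]*sg>0]
    if len(b):
        f=np.polyfit(b[:,1],b[:,0],1);g=np.polyfit(b[:,1],b[:,2],1);print(sg,len(b),'x0',f[1].round(1),'yaw off deg',-np.degrees(f[0]).round(2),'end',(b[:,1]*sg).max().round(1),'z0',g[1].round(1),'pitch',np.degrees(g[0]).round(1))
E
python3 stock.py
```

```text
grip 36.892465619804106 [-0.6 -0.9  1.4] [492.8 423.1   2.7] 40.05
37.33424300713274 [564.4 -86.   75.8] [ 0.1 -0.8 -2. ] 44.65
1 3108 x0 -0.5 yaw off deg -0.05 end 111.4 z0 86.8 pitch -0.0
-1 512 x0 -0.8 yaw off deg 0.37 end 61.5 z0 88.6 pitch 2.3
```

View pics/wk.png

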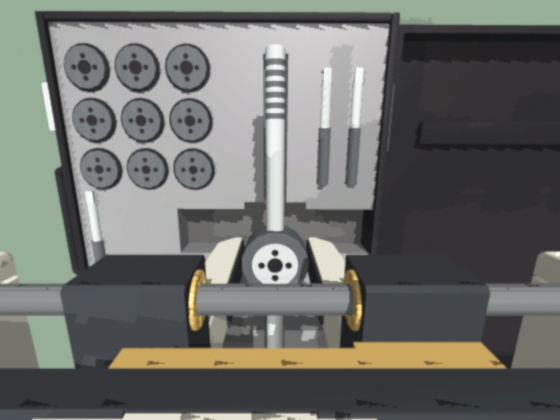

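```bash
cat > put2.py <<'E'
from h import *
N=[563.9,-85.8];b=np.array(r.state()['contact_force'])
for h in (60,50,44,40,36,33,31,30,29,28.3,27.6,27):
    r.servo_line([*N,h],max_speed=50);s=r.state();f=np.array(s['contact_force'])-b
    print(h,f.round(1),np.round(s['tool_pos'],1))
    if np.linalg.norm(f)>7: break
print(s['time'],np.round(s['wrist_torque'],2))
E
python3 put2.py
```

```text
60 [ 0.1  0.7 -0.1] [563.5 -85.7  59.4]
50 [ 0.5 -0.2  0.3] [563.5 -85.7  49.5]
44 [ 0.4 -0.   0. ] [563.6 -85.7  43.6]
40 [ 0.  -0.2  0.2] [563.7 -85.7  39.7]
36 [ 0.8 -0.1  0.8] [563.7 -85.7  35.7]
33 [ 0.6 -0.   0.8] [563.7 -85.8  32.8]
31 [ 0.1 -0.2 -0.7] [563.8 -85.8  30.9]
30 [ 1.4 -0.3  0.2] [563.9 -85.8  29.9]
29 [0.7 0.2 1.6] [563.9 -85.8  28.9]
28.3 [0.2 0.9 3.9] [564.  -85.8  28.6]
27.6 [-2.8  2.   6.9] [564.  -85.8  28.4]
47.7667 [ 0.1   0.3  -0.05]
```

Contact came at TCP z 28.5, which is exactly home. Next: release, clear out and check.

```bash
cat > fin.py <<'E'
from h import *
p=np.array(r.state()['tool_pos']);r.command_gripper(44,40);r.command_gripper(62)
r.servo_line([p[0],p[1],110],max_speed=100);r.servo_line([p[0]-60,p[1]-10,260],max_speed=200);r.dwell(.2)
im=cam('wrist');cv2.imwrite('pics/end.png',im['frame']);P=cloud(im).reshape(-1,3);P=P[~np.isnan(P[:,0])];d=P[:,:2]-[529.4,-91.8];c_,s_=np.cos(.172),np.sin(.172)
q=np.stack([c_*d[:,0]+s_*d[:,1],-s_*d[:,0]+c_*d[:,1],P[:,2]],1)
def z(n,e,x,y,w):
    m=q[(abs(q[:,0]-x)<w)&(abs(q[:,1]-y)<w)];print(n,'expect',e,np.percentile(m[:,2],80).round(1) if len(m) else None,len(m))
z('head',44,35,13,4);z('arm+',40,35,90,2);z('arm-',40,35,-95,2);z('insert',38,60,60,6);z('knob',28,-60,-70,3);z('bar+',22.5,-36,-40,2);z('bar-',22.5,-36,-100,2)
print(r.state()['time'])
E
python3 fin.py
```

```text
head expect 44 45.5 38
arm+ expect 40 40.2 12
arm- expect 40 41.6 8
insert expect 38 40.7 88
knob expect 28 29.2 16
bar+ expect 22.5 24.8 9
bar- expect 22.5 22.9 8
50.875
```

View pics/end.png

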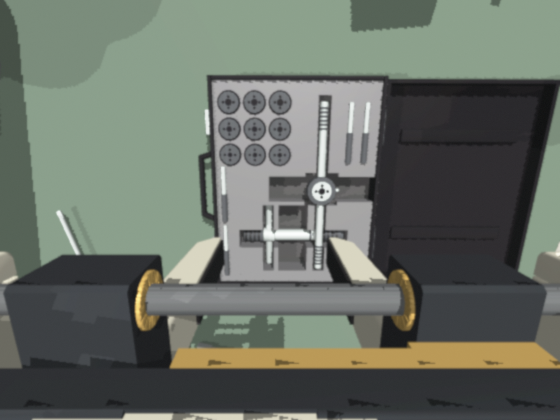

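The stock (head at pixel 321,190) lies in its channel across the wrench (barrel at about 290,236). All measured heights match the home positions within the camera's bias.

```bash
python3 -c "
from station import r
print(r.finish_job())"
```

```text
the job is handed in; nothing more can be done
None
```

The wrench is fully home in its nest with the die stock fully home on top of it; both were set down under force control, no other tool was handled, and I handed the job in at about 51 s of the 72 s allowed.

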